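# Open the plate warmer and register a well plate in it

### The arm

A 7-joint arm with a two-finger parallel gripper is mounted at the origin on the work surface. World frame = base frame: x ahead of the robot, y to its left, z up, the work surface at z = 0. Lengths are in mm, angles in rad, forces in N, time in s.
With the tool pointing down it reaches from about 400 to 900 mm from the base axis. Payload 5.6 kg.
Tool frame: the origin (TCP) lies on the front face of the gripper's body, between the roots of the fingers; the fingertips stand 88 mm ahead of it and the grasp point (between the pads) lies 69 mm ahead of it; z points along the fingers, x is the direction in which the jaws open and shut, and the axes are right-handed (so a half turn about z gives the same grasp; the last joint's range is limited). The gripper opens to 92 mm and grips with 3 to 60 N. Pads are 20 mm wide; open, the fingers measure 128 mm over their backs; the gripper's body (75 mm by 189 mm) begins 69 mm behind the grasp point.
Start: joints at [1.235, 0.468, -0.012, 1.603, 0.006, 1.071, -0.056], TCP at [187.573, -622.352, 302.692] pointing down, gripper open.
Joint ranges: [-2.53, 2.53], [-0.31, 2.02], [-1.57, 1.55], [0.28, 2.44], [-1.29, 4.43], [0.15, 1.84], [-2.92, 2.92]. Speed limits (rad/s): [2.57, 2.57, 3.14, 3.14, 3.14, 3.14, 3.14].

### API

Orientations are given as [roll, pitch, yaw] about the fixed x, y, z axes, in that order (R = Rz(yaw) Ry(pitch) Rx(roll)).
In Python, from cell import readout, grab_frame, camera_info, arm gives the robot as it stands.
- The arm moves only by the shell command python3 -m pendant 'ROWS' [OPENING] [FORCE]. ROWS is JSON, a list that holds one entry, the list of rows, each a list of 6 numbers: the shift along the world's x, y, z in m, then the turn, a rotation vector about the world's x, y, z in rad. In form: [[[x, y, z, ax, ay, az], ...]]. A call has 1 to 8 rows; each row is the pose to reach, as a shift and turn from the pose commanded when the call began; what a row does not reach only later rows make up. A row lasts 1/8 s, in which the tool goes at most 62.5 mm and 10.7 degrees, less where a joint would pass 70% of its speed; a pose out of reach is approached as far as the arm can. A call with a gripper value outside its range is refused whole. OPENING is the opening, from -1 (shut) to 1 (fully open), set as the call begins (- or left out, the last holds). The fingers move at their own pace and stop on an object; FORCE is the grip in N (left out, the last holds). Time passes only in rows, so rows that repeat a pose let the fingers close. It gives the time, the measured TCP pose, the force and the opening at its end, in the units of the state.
- readout.get_obs(): the state, without advancing time (a new reading comes with each control period).
- grab_frame(name): name is "scene" or "top"; returns the picture (400x640x3 uint8, red, green, blue); there is no depth.
- camera_info(name): a dict with "fx", "fy", "cx", "cy" (pixels), "k1" (the pictures are not rectified: a ray, as slopes to the right and down, at radius r is drawn at 1 + k1 r^2 times it, then the intrinsics apply), "world_to_cam" (4x4, takes a point from world to camera coordinates). Camera axes: x right, y up, looking along -z (the intrinsics and any distortion apply to the point x, -y, -z); pixel columns grow to the right and rows downward; lengths in mm; the calibration is good to about 2 mm. A picture is of the moment at which its call begins. camera_info takes no time and is no camera call.
- arm.hand_in(): hands the job in, once; it reports no verdict.
The state is a dict: "t": time; "qpos": joint angles; "joint_vel": joint speeds; "joint_torque": joint torques, N m; "position": TCP position; "tcp_rot": TCP orientation; "contact_force": force on the tool from outside, world axes, zero at the start; "torque": the same for the moment, N m; "finger_gap": finger opening in mm.
Only numpy, scipy, OpenCV 4.12 (cv2) and the standard library are available. Lean on these libraries where they do the work, as an engineer would, in place of code of your own. Each camera call takes 0.05 s, during which the arm holds its last target. There are 200 camera calls.

### The job

Swing the teal cover of the plate warmer right up and back until it rests on its stop, and leave it open. Then lay the violet well plate on the warmer's dark deck, long side along the side stop bar, and push it gently into the corner so that it sits flat and flush against both aluminium stop bars. Keep the plate level, never drop or ram it, and leave the other things on the bench where they are.

Things in the scene. Friction and masses are not known exactly. Their poses are not given: they have to be found in the camera images.
- warmer: plate warmer, white box fixed to the bench, 170 (its x) x 190 (its y) x 65 mm high; origin: centre of its underside; x points from its front (cover handle) to its hinge side, z up. Open on top: 8 mm walls, rising 20 mm above a dark deck 154 x 174 mm that lies 45 mm above the bench. Two steel brackets behind the hinge are the cover's stop
- back_stop (a point): middle of the face, at deck height, of the aluminium back stop bar on the deck: 120 mm long along the warmer's y, 14 mm high; face at warmer x = +62 mm, looking to the front (-x); this point at warmer y = 0, z = +45 mm
- side_stop (a point): middle of the face, at deck height, of the aluminium side stop bar on the deck: 80 mm long along the warmer's x, 8 mm thick, 14 mm high; face at warmer y = +52 mm, looking to -y; this point at warmer x = +15, z = +45 mm
- cover (a joint): angle of the warmer's cover, 0 shut, growing as it opens; 1.75 rad = resting on its stop, 10 degrees beyond upright. Stiff hinge: it stays where it is left (about 4 N at the handle); it may start a little ajar
- cover_bar (a point): middle of the cover's handle: a black round bar 10 mm thick, 90 mm long, parallel to the hinge (the warmer's y), its axis 50 mm in front of the edge, on two side arms, in the plane of the teal cover plate (170 x 190 x 8 mm), so there is a 45 mm free gap between bar and cover edge. It moves with the cover, 220 mm from the hinge
- cover_hinge (a point): middle of the cover's hinge line (along the warmer's y), at the back top rim: warmer x = +85, z = 65.5 mm. Bar position in warmer frame at angle q: x = 85 - 220 cos q + 4 sin q, z = 65.5 + 220 sin q + 4 cos q (mm)
- seat (a point): point fixed in the warmer, on the deck (warmer x = +22, y = +30, z = +45 mm), axes as the warmer's: where the violet plate's origin lies when the plate is flush against both stop bars, its long (x) axis along the warmer's x, either way round
- violet_plate: small white well plate, 80 (its x) x 44 (its y) x 18 mm high, with violet wells and violet skirt, lying flat, well side up. Origin: centre of its underside. About 70 g. The one to load
- green_plate: small white well plate, 80 (its x) x 44 (its y) x 18 mm high, with green wells and green skirt, lying flat, well side up. Origin: centre of its underside. Leave alone
- orange_plate: small white well plate, 80 (its x) x 44 (its y) x 18 mm high, with orange wells and orange skirt, lying flat, well side up. Origin: centre of its underside. Leave alone
- vial_a: small amber vial with blue cap, 24 mm across, 45 mm high, standing; origin: centre of its underside. Leave alone
- vial_b: small amber vial with red cap, 24 mm across, 45 mm high, standing; origin: centre of its underside. Leave alone
- dishes: stack of two flat round culture dishes, 76 mm across, 26 mm high; origin: centre of its underside. Leave alone
- tip_box: blue pipette tip box, 120 x 80 x 47 mm; origin: centre of its underside. Leave alone
- reagent: tall amber reagent bottle, 66 mm across, 150 mm high, standing; origin: centre of its underside. Leave alone
- beaker: low glass beaker, 52 mm across, 55 mm high, standing; origin: centre of its underside. Leave alone
There are look-alikes about, which are no part of the job. What is shaped like the violet_plate but pink or yellow is not meant.

How it is judged (in metres and radians):
On the way, in this order (a step that is already met when the one before it is completed fails the run):
1. the cover rests open on its stop (value of joint cover above 1.71 rad), for 0.2 s.
2. with the cover open, the violet plate lies flat on the deck, flush against both stop bars (value of joint cover above 1.71 rad and x of violet_plate in the frame of seat between -0.002 and 0.002 m and y of violet_plate in the frame of seat between -0.002 and 0.002 m and z of violet_plate in the frame of seat between -0.003 and 0.003 m and angle between the x axis of violet_plate and the x axis of warmer, either way round below 0.035 rad and linear speed of violet_plate below 0.01 m/s and angle between violet_plate's own z axis and vertical below 0.05 rad), for 0.2 s.
At the end, for the whole second after the job is handed in: The cover rests on its stop (1.71 rad or more) and the violet plate lies still and flat on the deck with its origin within 2 mm of the seat in the warmer's x and y (3 mm in height) and its long axis within 0.035 rad of the warmer's x, either way round (all of step 2); the robot touches nothing.
It fails at once if the violet plate is tilted more than 0.4 rad (angle between violet_plate's own z axis and vertical above 0.4 rad).
It fails at once if the violet plate is dropped: it falls free, touched by nothing, faster than 0.6 m/s (about 18 mm of fall) (contact force between violet_plate and anything else below 0.02 N and contact force between violet_plate and the fingers below 0.02 N and linear speed of violet_plate above 0.6 m/s).
It fails at once if the violet plate is rammed against the warmer (over 45 N) (contact force between violet_plate and warmer above 45 N).
It fails at once if another thing on the bench is moved by more than 20 mm (distance of any of green_plate, orange_plate, vial_a, vial_b, dishes, tip_box, reagent, beaker from where it was at the start of the episode above 0.02 m).
It also fails if it takes over 72 s, if anything falls off the work surface, if the arm or the gripper's body presses on something with over 40 N, if the wrist force passes 120 N, or if a joint passes its speed limit or range.

## Working session

There is one attempt and no reset: what is moved stays moved. The work goes in short steps, Python scripts to look and compute and a shell command to move; the robot and the scene stay as the last step left them, time stands still between calls to the robot, and variables do not carry over. Pictures are saved under pics/ and viewed, about 8 in all and at most 12, crops included, and the job is handed in when it is done.

```bash
ls; mkdir -p pics; python3 - <<'E'
from cell import readout, grab_frame, camera_info, arm
import cv2
for n in ("scene","top"):
    cv2.imwrite(f"pics/{n}0.png",grab_frame(n)[:,:,::-1]); print(n,camera_info(n))
print(readout.get_obs())
E
```

```text
pics
scene {'fx': 425.1371698419448, 'fy': 425.1371698419448, 'cx': 319.47016652232077, 'cy': 201.0000053823115, 'k1': 0.010328944373353724, 'world_to_cam': array([[-1.46842163e-01,  9.88962973e-01, -1.97387338e-02,
         8.99425391e+01],
       [-7.09260578e-01, -9.13603040e-02,  6.99001235e-01,
         3.07117906e+02],
       [ 6.89483003e-01,  1.16642759e-01,  7.14847995e-01,
        -1.74513579e+03],
       [ 0.00000000e+00,  0.00000000e+00,  0.00000000e+00,
         1.00000000e+00]])}
top {'fx': 426.1959070521299, 'fy': 426.1959070521299, 'cx': 326.4331638706949, 'cy': 196.93901528216313, 'k1': -0.023107021684871724, 'world_to_cam': array([[ 2.26019059e-02, -9.99743765e-01, -1.24815555e-03,
         6.68130189e+00],
       [ 9.97355478e-01,  2.24616181e-02,  6.91196493e-02,
        -4.70017033e+02],
       [-6.90739029e-02, -2.80709059e-03,  9.97607596e-01,
        -1.22558296e+03],
       [ 0.00000000e+00,  0.00000000e+00,  0.00000000e+00,
         1.00000000e+00]])}
{'t': 0.1, 'qpos': array([ 1.23501637,  0.46828867, -0.01160287,  1.60350678,  0.00601029,
        1.07140033, -0.05631249]), 'joint_vel': array([-0.00064329, -0.00257878,  0.00066778, -0.0015187 ,  0.00069345,
        0.00077544,  0.00052944]), 'joint_torque': array([ 5.11055769e-04, -5.21648312e+01, -1.32040243e-02, -2.44367659e+01,
       -5.68711222e-02,  1.40760199e-02,  5.94065477e-05]), 'position': array([ 187.4345207 , -621.99643801,  301.84602763]), 'tcp_rot': array([ 3.14146967e+00,  1.56406161e-03, -1.27808856e+00]), 'contact_force': array([ 0.48042708,  0.26816819, -0.20505766]), 'torque': array([-0.01986383,  0.01985229,  0.10980282]), 'finger_gap': 91.97612701299116}
```

View pics/top0.png

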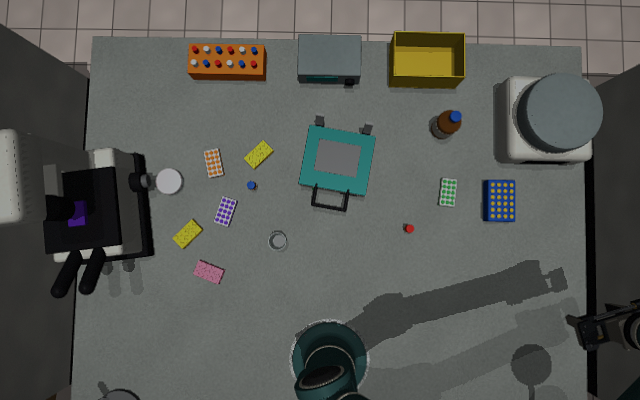

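View pics/scene0.png

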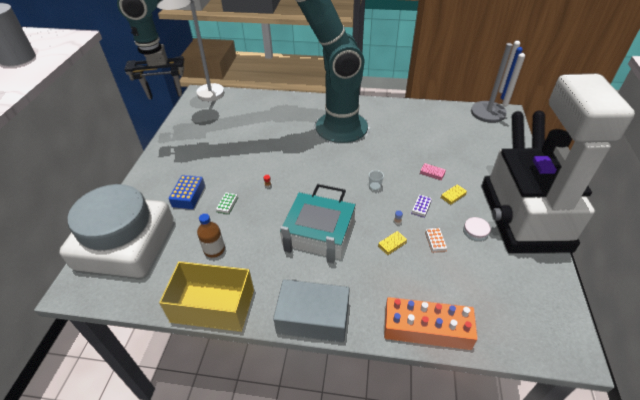

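```bash
cat > h.py <<'E'
import numpy as np, cv2
from cell import readout, grab_frame, camera_info, arm
C={n:camera_info(n) for n in ("scene","top")}
def proj(n,P):
    c=C[n]; P=np.atleast_2d(P); M=c["world_to_cam"]; q=P@M[:3,:3].T+M[:3,3]
    u=q[:,0]/-q[:,2]; v=-q[:,1]/-q[:,2]; d=1+c["k1"]*(u*u+v*v)
    return np.c_[c["fx"]*u*d+c["cx"],c["fy"]*v*d+c["cy"]]
def unproj(n,uv,z):
    c=C[n]; M=c["world_to_cam"]; a=(uv[0]-c["cx"])/c["fx"]; b=(uv[1]-c["cy"])/c["fy"]; s,t=a,b
    for _ in range(8):
        d=1+c["k1"]*(s*s+t*t); s,t=a/d,b/d
    r=M[:3,:3].T@np.array([s,-t,-1]); o=-M[:3,:3].T@M[:3,3]
    return o+r*(z-o[2])/r[2]
def rz(a): c,s=np.cos(a),np.sin(a); return np.array([[c,-s,0],[s,c,0],[0,0,1]])
def crop(im,x0,y0,w,h,k): return cv2.resize(im[y0:y0+h,x0:x0+w],None,fx=k,fy=k,interpolation=cv2.INTER_CUBIC)
E
python3 - <<'E'
from h import *
t=cv2.imread("pics/top0.png"); s=cv2.imread("pics/scene0.png")
a=crop(t,295,110,90,105,4); b=crop(s,275,180,90,80,4); c=crop(t,205,175,70,80,4); d=crop(s,380,175,70,80,4)
o=np.zeros((600,800,3),np.uint8)
b=b[:320]; o[:420,:360]=a; o[:320,370:730]=b
c=crop(t,205,190,40,45,6);d=crop(s,402,187,40,40,6)
o[325:595,370:610]=c[:270]; o[325:565,560:800]=d
cv2.imwrite("pics/c1.png",o)
for n,im,(x0,y0,x1,y1) in (("top",t,(205,190,245,235)),("scene",s,(405,188,440,222))):
    H=cv2.cvtColor(im,cv2.COLOR_BGR2HSV)[y0:y1,x0:x1]
    g=im[y0:y1,x0:x1].astype(int)
    m=((H[...,1]>70)&(H[...,0]>115)&(H[...,0]<150)|(g.min(2)>165)).astype(np.uint8)
    m=cv2.morphologyEx(m,cv2.MORPH_CLOSE,np.ones((3,3)))
    cs=max(cv2.findContours(m,0,1)[0],key=cv2.contourArea)
    r=cv2.minAreaRect(cs); print(n,r,(cv2.boxPoints(r)+[x0,y0]).tolist())
E
```

```text
top ((20.599998474121094, 21.200000762939453), (15.811387062072754, 26.56313133239746), 18.434947967529297) [[213.89999771118164, 221.29999923706055], [222.29999923706055, 196.10000133514404], [237.29999923706055, 201.10000228881836], [228.89999771118164, 226.29999923706055]]
scene ((17.0, 16.5), (33.0, 34.0), 90.0) [[405.0, 188.0], [439.0, 188.0], [439.0, 221.0], [405.0, 221.0]]
```

View pics/c1.png

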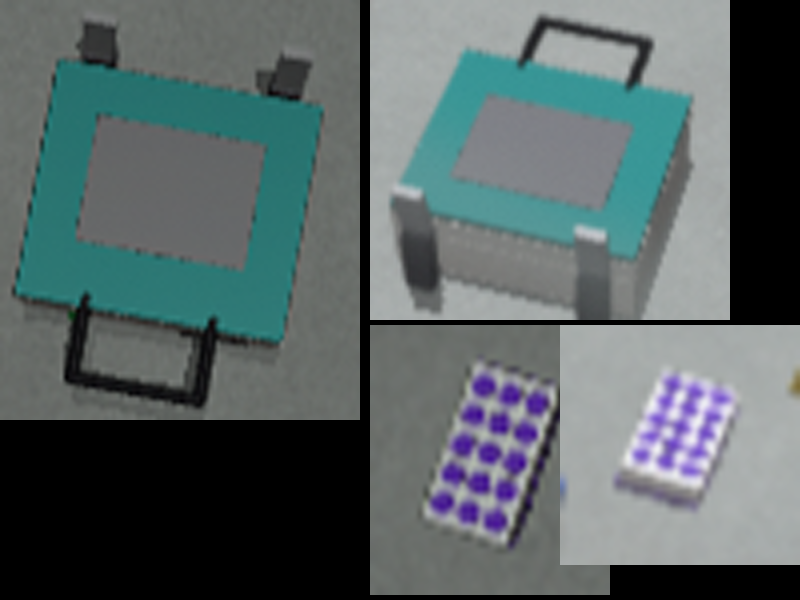

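```bash
cat > fit1.py <<'E'
from h import *
from scipy.optimize import least_squares
def up(p,ox,oy,x0,y0,k): return [(p[0]-ox+.5)/k-.5+x0,(p[1]-oy+.5)/k-.5+y0]
T=lambda *p: up(p,0,0,295,110,4); S=lambda *p: up(p,370,0,275,180,4)
# (r,h,y): 
obs=[("top",(0,8,95),T(57,60)),("top",(0,8,-95),T(322,106)),("top",(170,8,-95),T(281,343)),("top",(170,8,95),T(15,296)),
("top",(220,4,45),T(71,380)),("top",(220,4,-45),T(203,403)),
("scene",(170,8,-95),S(467,50)),("scene",(170,8,95),S(692,95)),("scene",(0,8,95),S(638,258)),("scene",(220,4,-45),S(542,20)),("scene",(220,4,45),S(650,43))]
def wp(p,rhy):
    x,y,a,q=p; r,h,yy=rhy
    return rz(a)@[85-r*np.cos(q)+h*np.sin(q),yy,65.5+r*np.sin(q)+h*np.cos(q)]+[x,y,0]
f=lambda p: np.concatenate([proj(n,wp(p,k))[0]-o for n,k,o in obs])
if __name__=="__main__":
    for sel in ("both","top","scene"):
        ff=lambda p: np.concatenate([proj(n,wp(p,k))[0]-o for n,k,o in obs if sel in("both",n)])
        r=least_squares(ff,[450,0,-.15,.05],x_scale=[10,10,.1,.1],loss="soft_l1"); print(sel,r.x.round(4),ff(r.x).round(1))
    D=lambda *p: up(p,370,325,205,190,6); E=lambda *p: up(p,560,325,402,187,6)
    po=[("top",(40,22,18),D(475,362)),("top",(40,-22,18),D(557,384)),("top",(-40,-22,18),D(512,545)),("top",(-40,22,18),D(424,515)),
    ("scene",(-40,-22,18),E(668,368)),("scene",(-40,22,18),E(740,400)),("scene",(40,22,18),E(697,490)),("scene",(40,-22,18),E(622,473))]
    for sel in ("both","top","scene"):
        g=lambda p: np.concatenate([proj(n,rz(p[2])@k+[p[0],p[1],0])[0]-o for n,k,o in po if sel in("both",n)])
        r=least_squares(g,[400,300,-.3],x_scale=[10,10,.1],loss="soft_l1"); print(sel,r.x.round(4),g(r.x).round(1))
    for nm,uv,z in (("vial_a",(251.5,185),45),("beaker",(278,240),55)): print(nm,unproj("top",uv,z))
E
python3 fit1.py
```

```text
both [ 5.706752e+02 -8.705100e+00 -1.519000e-01 -8.300000e-03] [-0.4 -0.1 -0.1 -0.1 -0.   0.2 -0.7  0.1 -0.1 -0.1 -1.3 -0.2 -0.9 -0.6
 -0.  -0.2 -0.7 -0.5 -0.3  0.6 -0.9  0.1]
top [ 5.703344e+02 -9.778700e+00 -1.497000e-01  9.800000e-03] [-0.1 -0.   0.2 -0.1  0.6  0.1 -0.3  0.2  0.3  0.  -0.8 -0.2]
scene [ 5.724587e+02 -6.679300e+00 -1.515000e-01  1.700000e-03] [-0.4 -0.5  0.6 -0.1 -0.   0.1  0.2  0.5 -0.3  0. ]
both [ 4.237774e+02  3.125843e+02 -2.845000e-01] [-0.3 -0.7  0.3  0.2 -0.9 -0.4 -0.5 -0.  -1.4  0.4 -0.5 -1.2  0.4 -0.1
 -0.4 -1.2]
top [ 4.230447e+02  3.114918e+02 -2.626000e-01] [-0.3 -0.4  0.4  0.2 -0.2 -0.2  0.1  0.5]
scene [ 4.259672e+02  3.140108e+02 -3.233000e-01] [-0.4  0.9  0.4 -0.4  0.3  0.5 -0.3 -1. ]
vial_a [497.09401821 231.81541577  45.        ]
beaker [342.96278038 150.25619979  55.        ]
```

```bash
python3 -m pendant '[[[0.025,0.03,0,0,0,0.06],[0.055,0.066,0,0,0,0.14],[0.085,0.102,0,0,0,0.22],[0.12,0.144,0,0,0,0.31],[0.155,0.186,0,0,0,0.4],[0.19,0.228,0,0,0,0.5],[0.22,0.264,0,0,0,0.58],[0.243,0.292,0,0,0,0.65]]]' 0
python3 -m pendant '[[[0.001,0.03,0,0,0,0.04],[0.002,0.075,-0.005,0,0,0.10],[0.003,0.125,-0.01,0,0,0.17],[0.004,0.18,-0.015,0,0,0.24],[0.005,0.235,-0.02,0,0,0.32],[0.006,0.285,-0.03,0,0,0.4],[0.007,0.32,-0.04,0,0,0.44],[0.007,0.342,-0.05,0,0,0.476]]]' 0
python3 -m pendant '[[[0,0,0,0,0,0],[0,0,0,0,0,0],[0,0,0,0,0,0]]]'
python3 - <<'E'
from h import *
print(readout.get_obs()['tcp_rot'])
t=grab_frame("top")[:,:,::-1];s=grab_frame("scene")[:,:,::-1]
cv2.imwrite("pics/t1.png",t)
cv2.imwrite("pics/c2.png",np.hstack([crop(t,280,90,120,150,3),crop(s,260,110,120,150,3)]))
E
```

```text
t: 1.1
position: [431.7, -328.3, 302.5]
tcp_rot: [-3.141, 0.0, -0.624]
contact_force: [0.5, 0.0, -0.1]
finger_gap: 45.9
t: 2.1
position: [436.2, 12.8, 252.3]
tcp_rot: [3.141, 0.0, -0.15]
contact_force: [0.9, 0.0, -0.8]
finger_gap: 46.0
t: 2.48
position: [437.6, 10.3, 253.0]
tcp_rot: [3.141, -0.001, -0.155]
contact_force: [0.3, -0.6, 0.3]
finger_gap: 46.2
[ 3.14097040e+00 -6.01390532e-04 -1.54782279e-01]
```

View pics/c2.png

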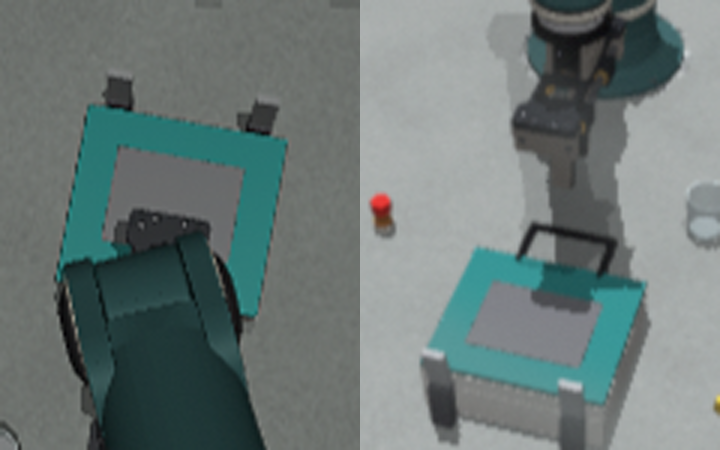

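The fingers hang above the bar. In the scene crop the bar runs (535,228)–(612,243), with the gripper lined up with it. Descending with a narrower opening.

```bash
python3 -m pendant '[[[0,0,-0.015,0,0,0],[0,0,-0.035,0,0,0],[0,0,-0.055,0,0,0],[0,0,-0.075,0,0,0],[0,0,-0.09,0,0,0],[0,0,-0.103,0,0,0],[0,0,-0.11,0,0,0],[0,0,-0.114,0,0,0]]]' -0.2 20
python3 -m pendant '[[[0,0,0,0,0,0],[0,0,0,0,0,0],[0,0,0,0,0,0],[0,0,0,0,0,0]]]' -1 20
python3 - <<'E'
import numpy as np
# bar path in world, relative to q=0, yaw -0.152
for q in np.linspace(0,1.78,17):
    x=85-220*np.cos(q)+4*np.sin(q)+135; z=220*np.sin(q)+4*np.cos(q)-4
    print(round(q,2),(np.array([x*np.cos(.152),-x*np.sin(.152),z])).round())
E
```

```text
t: 3.58
position: [437.7, 11.7, 138.4]
tcp_rot: [-3.142, -0.0, -0.152]
contact_force: [-0.2, -0.6, -0.6]
finger_gap: 36.8
t: 4.08
position: [436.8, 11.8, 138.6]
tcp_rot: [3.141, 0.001, -0.152]
contact_force: [-2.9, 1.9, 0.5]
finger_gap: 9.2
0.0 [ 0. -0.  0.]
0.11 [ 2. -0. 24.]
0.22 [ 6. -1. 48.]
0.33 [13. -2. 72.]
0.44 [23. -4. 94.]
0.56 [ 35.  -5. 116.]
0.67 [ 49.  -8. 135.]
0.78 [ 65. -10. 153.]
0.89 [ 84. -13. 169.]
1.0 [104. -16. 183.]
1.11 [125. -19. 195.]
1.22 [147. -23. 204.]
1.34 [171. -26. 211.]
1.45 [194. -30. 215.]
1.56 [219. -33. 216.]
1.67 [243. -37. 215.]
1.78 [266. -41. 210.]
```

```bash
python3 -m pendant '[[[0.002,0,0.024,0,0,0],[0.006,-0.001,0.048,0,0,0],[0.013,-0.002,0.072,0,0,0],[0.023,-0.004,0.094,0,0,0],[0.035,-0.005,0.116,0,0,0],[0.049,-0.008,0.135,0,0,0],[0.065,-0.01,0.153,0,0,0],[0.084,-0.013,0.169,0,0,0]]]'

```

```text
t: 5.08
position: [516.8, -0.7, 307.9]
tcp_rot: [3.138, 0.014, -0.152]
contact_force: [-19.4, 1.8, 16.7]
finger_gap: 9.5
```

```bash
python3 -m pendant '[[[0.009,-0.001,0.009,0,0,0],[0.018,-0.003,0.017,0,0,0],[0.040,-0.006,0.029,0,0,0],[0.062,-0.010,0.038,0,0,0],[0.086,-0.013,0.045,0,0,0],[0.109,-0.017,0.049,0,0,0],[0.134,-0.020,0.050,0,0,0],[0.134,-0.020,0.050,0,0,0]]]'

```

```text
t: 6.08
position: [657.4, -23.1, 358.3]
tcp_rot: [3.141, -0.004, -0.154]
contact_force: [0.5, -3.7, 3.3]
finger_gap: 9.0
```

```bash
python3 -m pendant '[[[0.010,-0.002,0,0,0,0],[0.020,-0.003,-0.001,0,0,0],[0.029,-0.005,-0.002,0,0,0],[0.036,-0.006,-0.003,0,0,0],[0.042,-0.007,-0.004,0,0,0],[0.046,-0.007,-0.005,0,0,0],[0.046,-0.007,-0.005,0,0,0]]]'
python3 - <<'E'
from h import *
t=grab_frame("top")[:,:,::-1];s=grab_frame("scene")[:,:,::-1]
cv2.imwrite("pics/c3.png",np.hstack([crop(t,270,50,130,180,3),crop(s,250,100,130,180,3)]))
E
```

```text
t: 6.95
position: [697.7, -29.0, 353.3]
tcp_rot: [3.137, 0.012, -0.152]
contact_force: [-20.5, -4.9, 13.9]
finger_gap: 9.3
```

View pics/c3.png

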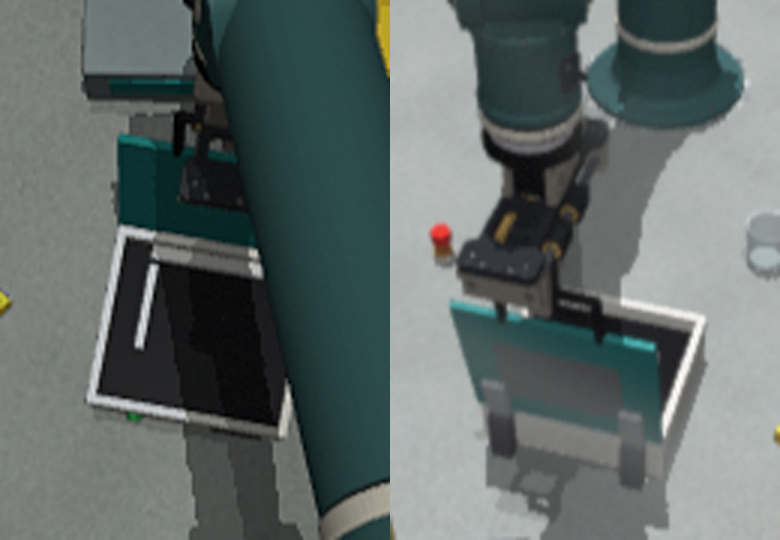

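The cover is against the brackets (scene crop: its back sits on the uprights at (495,400) and (630,430)), and -20 N agrees. Now a small extra press, release and lift.

```bash
python3 -m pendant '[[[0.003,0,0,0,0,0],[0.005,-0.001,0,0,0,0],[0.005,-0.001,0,0,0,0]]]'
python3 -m pendant '[[[-0.004,0,0,0,0,0],[-0.004,0,0,0,0,0],[-0.004,0,0.0,0,0,0],[-0.004,0,0.01,0,0,0],[-0.004,0,0.03,0,0,0],[-0.004,0,0.05,0,0,0],[-0.004,0,0.06,0,0,0],[-0.004,0,0.06,0,0,0]]]' -0.3 20
```

```text
t: 7.42
position: [698.8, -29.0, 353.2]
tcp_rot: [3.135, 0.023, -0.151]
contact_force: [-35.3, -3.7, 21.2]
finger_gap: 9.3
t: 8.43
position: [702.8, -29.2, 414.2]
tcp_rot: [-3.141, -0.002, -0.152]
contact_force: [0.7, -0.0, 0.4]
finger_gap: 32.1
```

```bash
python3 -m pendant '[[[-0.015,0.019,0,0,0,0.09],[-0.05,0.06,0,0,0,0.25],[-0.085,0.10,0,0,0,0.43],[-0.12,0.145,-0.01,0,0,0.61],[-0.155,0.19,-0.03,0,0,0.79],[-0.19,0.235,-0.05,0,0,0.97],[-0.22,0.27,-0.08,0,0,1.14],[-0.245,0.30,-0.11,0,0,1.28]]]' 0.52
python3 -m pendant '[[[-0.015,0.02,-0.03,0,0,0.08],[-0.028,0.036,-0.06,0,0,0.14],[-0.033,0.041,-0.09,0,0,0.158],[-0.034,0.041,-0.11,0,0,0.158],[-0.034,0.041,-0.12,0,0,0.158],[-0.034,0.041,-0.12,0,0,0.158],[-0.034,0.041,-0.12,0,0,0.158]]]' 0.52
python3 - <<'E'
from h import *
o=readout.get_obs();print(o['qpos'].round(2))
t=grab_frame("top")[:,:,::-1];s=grab_frame("scene")[:,:,::-1]
cv2.imwrite("pics/top4.png",t);cv2.imwrite("pics/scene4.png",s)
cv2.imwrite("pics/c4.png",np.hstack([crop(t,280,110,110,110,4),crop(s,380,140,90,110,4)]))
E
```

```text
t: 9.43
position: [455.9, 271.6, 301.7]
tcp_rot: [3.141, 0.0, 1.134]
contact_force: [0.6, 0.1, -1.3]
finger_gap: 69.8
t: 10.3
position: [424.2, 311.7, 183.5]
tcp_rot: [3.14, -0.001, 1.285]
contact_force: [0.8, -0.0, 0.0]
finger_gap: 69.7
[-0.06  0.58 -0.81  1.96  0.56  0.84  0.11]
```

View pics/c4.png

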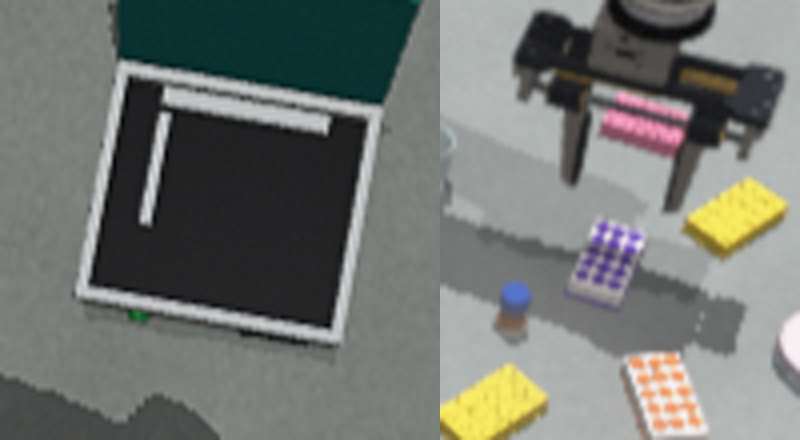

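Top crop: the rim corners are at (120,62), (382,105), (341,343), (77,297), and both stop bars are clear. In the scene crop the jaws straddle the violet plate (605,262). I'll refine the warmer pose and descend.

```bash
python3 - <<'E'
from h import *
from scipy.optimize import least_squares
T=lambda x,y:[(x+.5)/4-.5+280,(y+.5)/4-.5+110]
ob=[((85,95,65),T(120,62)),((85,-95,65),T(382,105)),((-85,-95,65),T(341,343)),((-85,95,65),T(77,297)),
((62,60,59),T(163,104)),((62,-60,59),T(329,134)),((55,52,59),T(171,114)),((-25,52,59),T(152,225))]
f=lambda p:np.concatenate([proj("top",rz(p[2])@k+[p[0],p[1],0])[0]-o for k,o in ob])
r=least_squares(f,[570,-9,-.15],x_scale=[10,10,.1]);p=r.x
print(p.round(3),f(p).round(1))
for s in ((22,30,45),(12,0,45),(14,2,45)): print(s,(rz(p[2])@s+[p[0],p[1],0]).round(1))
E
python3 -m pendant '[[[0,0,-0.02,0,0,0],[0,0,-0.04,0,0,0],[0,0,-0.06,0,0,0],[0,0,-0.075,0,0,0],[0,0,-0.085,0,0,0],[0,0,-0.091,0,0,0],[0,0,-0.091,0,0,0]]]' 0.52
python3 -m pendant '[[[0,0,0,0,0,0],[0,0,0,0,0,0],[0,0,0,0,0,0],[0,0,0,0,0,0],[0,0,0,0,0,0]]]' -1 15
```

```text
[ 5.71259e+02 -1.08700e+01 -1.52000e-01] [-0.3 -0.1  0.3  0.6  0.6  0.1 -0.2 -0.1 -0.3 -0.2 -0.1 -0.5  0.1  0.2
 -0.1 -0.1]
(22, 30, 45) [597.5  15.5  45. ]
(12, 0, 45) [583.1 -12.7  45. ]
(14, 2, 45) [585.4 -11.   45. ]
t: 11.28
position: [423.5, 311.7, 91.5]
tcp_rot: [-3.141, 0.0, 1.286]
contact_force: [-0.2, 0.1, -0.4]
finger_gap: 69.7
t: 11.9
position: [423.8, 311.8, 92.1]
tcp_rot: [3.141, -0.0, 1.286]
contact_force: [1.3, -1.0, 4.1]
finger_gap: 43.9
```

```bash
python3 -m pendant '[[[0,0,0.01,0,0,0],[0,0,0.03,0,0,0],[0,0,0.055,0,0,0],[0,0,0.08,0,0,0],[0,0,0.105,0,0,0],[0,0,0.12,0,0,0],[0,0,0.13,0,0,0],[0,0,0.13,0,0,0]]]'
python3 -m pendant '[[[0.009,-0.018,0,0,0,0.01],[0.025,-0.05,0,0,0,0.03],[0.045,-0.09,0,0,0,0.05],[0.065,-0.132,0,0,0,0.07],[0.085,-0.173,0,0,0,0.09],[0.105,-0.213,0,0,0,0.11],[0.122,-0.248,0,0,0,0.12],[0.137,-0.278,0,0,0,0.133]]]'
python3 -m pendant '[[[0.01,-0.02,0,0,0,0],[0.018,-0.036,0,0,0,0],[0.022,-0.045,0,0,0,0],[0.022,-0.045,0,0,0,0],[0.022,-0.045,-0.01,0,0,0],[0.022,-0.045,-0.025,0,0,0],[0.022,-0.045,-0.035,0,0,0],[0.022,-0.045,-0.035,0,0,0]]]'
python3 - <<'E'
from h import *
t=grab_frame("top")[:,:,::-1];s=grab_frame("scene")[:,:,::-1]
cv2.imwrite("pics/c5.png",np.hstack([crop(t,280,110,110,110,3),crop(s,265,150,110,110,4)[:330*4//3][:330] if 0 else crop(s,265,150,110,110,3)]))
E
```

```text
t: 12.9
position: [423.7, 311.6, 222.1]
tcp_rot: [3.141, -0.0, 1.286]
contact_force: [0.4, -0.2, -1.5]
finger_gap: 43.9
t: 13.9
position: [560.7, 31.9, 220.6]
tcp_rot: [-3.14, 0.0, 1.418]
contact_force: [-0.5, -0.3, -0.8]
finger_gap: 43.9
t: 14.9
position: [581.9, -11.1, 185.4]
tcp_rot: [-3.139, 0.0, 1.419]
contact_force: [-0.1, -0.8, -0.5]
finger_gap: 43.6
```

View pics/c5.png

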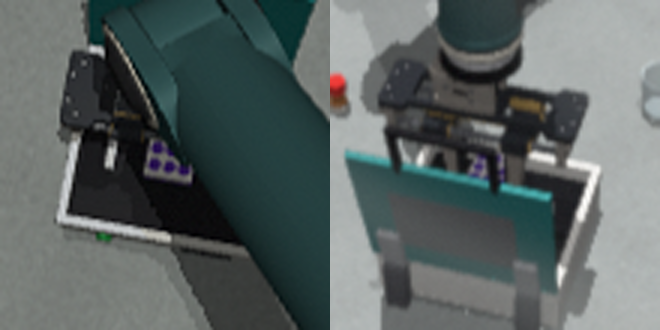

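```bash
python3 -m pendant '[[[0,0,-0.01,0,0,0],[0,0,-0.022,0,0,0],[0,0,-0.033,0,0,0],[0,0,-0.04,0,0,0],[0,0,-0.045,0,0,0],[0,0,-0.048,0,0,0],[0,0,-0.048,0,0,0]]]'
python3 -m pendant '[[[0,0,-0.001,0,0,0],[0,0,-0.002,0,0,0],[0,0,-0.002,0,0,0]]]'
```

```text
t: 15.88
position: [582.6, -11.3, 138.6]
tcp_rot: [3.142, -0.0, 1.419]
contact_force: [-0.1, 1.3, -0.6]
finger_gap: 44.0
t: 16.25
position: [582.8, -11.4, 137.1]
tcp_rot: [3.141, 0.0, 1.419]
contact_force: [-0.2, 0.0, 3.3]
finger_gap: 43.7
```

```bash
python3 -m pendant '[[[0.002,0,0,0,0,0],[0.004,-0.001,0,0,0,0],[0.006,-0.001,0,0,0,0],[0.006,-0.001,0,0,0,0]]]'
python3 -m pendant '[[[0.001,0,0,0,0,0],[0.002,0,0,0,0,0],[0.002,0,0,0,0,0]]]'
python3 -m pendant '[[[0.001,0,0,0,0,0],[0.002,-0.001,0,0,0,0],[0.002,-0.001,0,0,0,0]]]'
```

```text
t: 16.75
position: [588.3, -12.0, 137.1]
tcp_rot: [-3.141, 0.0, 1.419]
contact_force: [-2.9, 0.3, 5.7]
finger_gap: 44.0
t: 17.12
position: [590.1, -12.0, 137.1]
tcp_rot: [-3.141, 0.0, 1.419]
contact_force: [-4.0, 0.1, 5.7]
finger_gap: 44.0
t: 17.5
position: [592.4, -12.7, 137.1]
tcp_rot: [-3.141, -0.0, 1.419]
contact_force: [-2.6, 1.5, 4.9]
finger_gap: 43.9
```

```bash
python3 -m pendant '[[[0.001,0,0,0,0,0],[0.002,0,0,0,0,0],[0.002,0,0,0,0,0]]]'
python3 -m pendant '[[[0.001,0,0,0,0,0],[0.002,0,0,0,0,0],[0.002,0,0,0,0,0]]]'
```

```text
t: 17.88
position: [594.2, -13.0, 137.1]
tcp_rot: [-3.141, 0.0, 1.419]
contact_force: [-2.9, 0.7, 5.8]
finger_gap: 43.9
t: 18.25
position: [595.7, -13.0, 137.1]
tcp_rot: [-3.14, 0.001, 1.419]
contact_force: [-5.7, 0.6, 7.7]
finger_gap: 44.0
```

```bash
python3 -m pendant '[[[0.0005,0,0,0,0,0],[0.001,0,0,0,0,0],[0.001,0,0,0,0,0]]]'
python3 -m pendant '[[[0.0005,0,0,0,0,0],[0.001,0,0,0,0,0],[0.001,0,0,0,0,0]]]'
```

```text
t: 18.62
position: [596.0, -13.0, 137.1]
tcp_rot: [-3.138, 0.001, 1.419]
contact_force: [-7.0, 0.1, 9.1]
finger_gap: 43.4
t: 19.0
position: [596.2, -12.9, 137.0]
tcp_rot: [-3.136, 0.002, 1.419]
contact_force: [-10.6, -0.2, 12.9]
finger_gap: 44.1
```

Back stop contact is reached (-10 N). Release, lift, shut the fingers, and move to the plate's -y side.

```bash
python3 -m pendant '[[[0,0,0,0,0,0],[0,0,0,0,0,0],[0,0,0,0,0,0],[0,0,0.005,0,0,0],[0,0,0.02,0,0,0],[0,0,0.035,0,0,0],[0,0,0.045,0,0,0],[0,0,0.045,0,0,0]]]' 0.2 15
python3 -m pendant '[[[-0.003,-0.012,0,0,0,0],[-0.007,-0.03,0,0,0,0],[-0.010,-0.043,0,0,0,0],[-0.0105,-0.047,0,0,0,0],[-0.0105,-0.047,0,0,0,0],[-0.0105,-0.047,0,0,0,0]]]' -1 15
python3 - <<'E'
from h import *
t=grab_frame("top")[:,:,::-1];s=grab_frame("scene")[:,:,::-1]
cv2.imwrite("pics/c6.png",np.hstack([crop(t,280,110,110,110,3),crop(s,265,150,110,110,3)]))
E
```

```text
t: 20.0
position: [599.1, -13.4, 183.0]
tcp_rot: [3.139, -0.0, 1.419]
contact_force: [0.2, -0.0, -0.0]
finger_gap: 55.0
t: 20.75
position: [588.2, -59.7, 181.8]
tcp_rot: [3.141, -0.001, 1.42]
contact_force: [-0.1, -0.6, 0.4]
finger_gap: 0.7
```

View pics/c6.png

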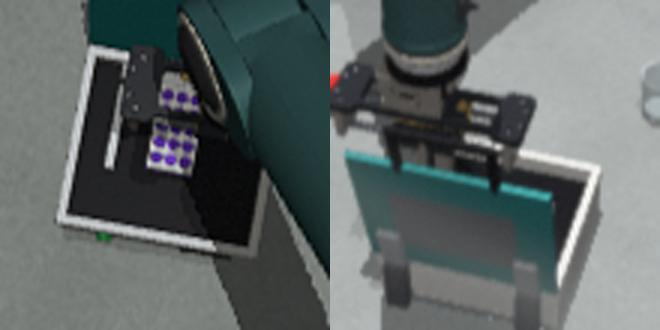

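```bash
python3 -m pendant '[[[0,0,-0.012,0,0,0],[0,0,-0.027,0,0,0],[0,0,-0.037,0,0,0],[0,0,-0.043,0,0,0],[0,0,-0.043,0,0,0]]]'
python3 -m pendant '[[[0,0.003,0,0,0,0],[0.001,0.006,0,0,0,0],[0.001,0.009,0,0,0,0],[0.002,0.012,0,0,0,0],[0.002,0.015,0,0,0,0],[0.003,0.018,0,0,0,0],[0.003,0.020,0,0,0,0],[0.003,0.020,0,0,0,0]]]'
```

```text
t: 21.48
position: [587.8, -60.3, 138.1]
tcp_rot: [-3.141, -0.0, 1.419]
contact_force: [0.2, 0.1, -0.3]
finger_gap: 0.2
t: 22.48
position: [591.1, -40.0, 138.7]
tcp_rot: [3.142, -0.0, 1.419]
contact_force: [-0.1, -0.2, 0.3]
finger_gap: 0.5
```

```bash
python3 -m pendant '[[[0,0.002,0,0,0,0],[0.001,0.004,0,0,0,0],[0.001,0.006,0,0,0,0],[0.001,0.008,0,0,0,0],[0.001,0.008,0,0,0,0]]]'
```

```text
t: 23.1
position: [592.1, -32.0, 138.7]
tcp_rot: [3.142, -0.0, 1.419]
contact_force: [0.2, -0.8, -0.3]
finger_gap: 0.7
```

```bash
python3 -m pendant '[[[0,0.002,0,0,0,0],[0.001,0.004,0,0,0,0],[0.001,0.006,0,0,0,0],[0.001,0.006,0,0,0,0]]]'
python3 -m pendant '[[[0,0.001,0,0,0,0],[0,0.002,0,0,0,0],[0,0.002,0,0,0,0]]]'
```

```text
t: 23.6
position: [593.1, -26.0, 138.7]
tcp_rot: [3.142, -0.0, 1.419]
contact_force: [0.0, 0.9, 0.3]
finger_gap: 0.4
t: 23.98
position: [593.1, -24.3, 138.7]
tcp_rot: [3.142, -0.0, 1.419]
contact_force: [-0.3, 0.8, -0.1]
finger_gap: 0.7
```

```bash
python3 -m pendant '[[[0,0.001,0,0,0,0],[0,0.002,0,0,0,0],[0,0.002,0,0,0,0]]]'
python3 -m pendant '[[[0,0.001,0,0,0,0],[0,0.0015,0,0,0,0],[0,0.0015,0,0,0,0]]]'
```

```text
t: 24.35
position: [593.0, -22.2, 138.7]
tcp_rot: [-3.142, -0.0, 1.419]
contact_force: [-0.3, -0.4, 0.6]
finger_gap: 0.8
t: 24.72
position: [593.1, -20.8, 138.7]
tcp_rot: [3.142, -0.0, 1.419]
contact_force: [0.4, 0.6, 0.5]
finger_gap: 0.6
```

```bash
python3 - <<'E'
from h import *
t=grab_frame("top")[:,:,::-1]
cv2.imwrite("pics/c7.png",crop(t,285,115,90,75,6))
E
```

```text
(no output)
```

View pics/c7.png

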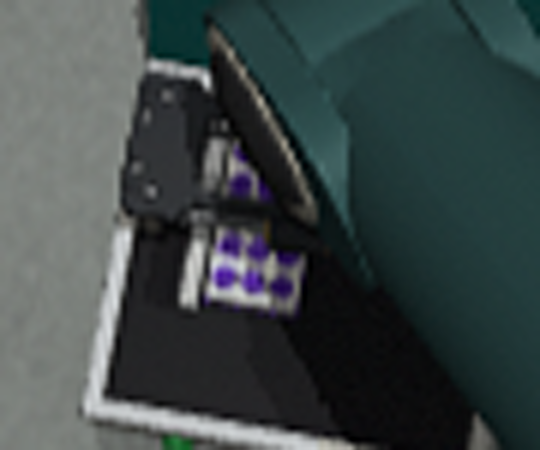

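The plate is moving with the fingers. A narrow dark gap of about 1 px (~3 mm) remains to the side bar at crop (203,280). Continuing in 1 mm steps.

```bash
python3 -m pendant '[[[0,0.001,0,0,0,0],[0,0.0015,0,0,0,0],[0,0.0015,0,0,0,0]]]'
python3 -m pendant '[[[0,0.001,0,0,0,0],[0,0.001,0,0,0,0],[0,0.001,0,0,0,0]]]'
python3 -m pendant '[[[0,0.001,0,0,0,0],[0,0.001,0,0,0,0],[0,0.001,0,0,0,0]]]'
```

```text
t: 25.15
position: [593.1, -19.3, 138.7]
tcp_rot: [3.142, -0.0, 1.419]
contact_force: [0.1, -0.8, 0.1]
finger_gap: 0.8
t: 25.52
position: [593.1, -18.2, 138.7]
tcp_rot: [3.142, -0.0, 1.419]
contact_force: [0.0, -0.4, -0.7]
finger_gap: 0.6
t: 25.9
position: [593.0, -17.9, 138.7]
tcp_rot: [-3.141, 0.001, 1.419]
contact_force: [-0.2, -1.6, 1.0]
finger_gap: 0.5
```

```bash
python3 -m pendant '[[[0,0.001,0,0,0,0],[0,0.001,0,0,0,0],[0,0.001,0,0,0,0]]]'
python3 -m pendant '[[[0,0.001,0,0,0,0],[0,0.001,0,0,0,0],[0,0.001,0,0,0,0]]]'
```

```text
t: 26.28
position: [593.0, -17.7, 138.7]
tcp_rot: [-3.141, 0.002, 1.418]
contact_force: [-1.2, -4.7, 2.1]
finger_gap: 0.5
t: 26.65
position: [593.0, -17.5, 138.7]
tcp_rot: [-3.141, 0.003, 1.417]
contact_force: [-0.8, -6.4, 2.5]
finger_gap: 0.1
```

```bash
python3 -m pendant '[[[0,-0.003,0,0,0,0],[-0.001,-0.008,0,0,0,0],[-0.001,-0.010,0.005,0,0,0],[-0.001,-0.010,0.02,0,0,0],[-0.001,-0.010,0.035,0,0,0],[-0.001,-0.010,0.045,0,0,0],[-0.001,-0.010,0.045,0,0,0]]]'
python3 -m pendant '[[[-0.012,0.011,0,0,0,0],[-0.03,0.028,0,0,0,0],[-0.045,0.043,0,0,0,0],[-0.053,0.050,0,0,0,0],[-0.055,0.052,0,0,0,0],[-0.055,0.052,0,0,0,0],[-0.055,0.052,0,0,0,0]]]'
python3 - <<'E'
from h import *
p=readout.get_obs()["position"]; print(p.round(1),(rz(.152)@(p-[571,-9.5,0])).round(1))
E
```

```text
t: 27.52
position: [592.6, -25.3, 185.0]
tcp_rot: [3.139, -0.0, 1.419]
contact_force: [0.0, 0.0, 0.7]
finger_gap: 0.4
t: 28.4
position: [537.5, 26.1, 183.6]
tcp_rot: [3.141, -0.0, 1.418]
contact_force: [-0.3, 0.7, -0.4]
finger_gap: 0.5
[537.5  26.1 183.6] [-38.5  30.1 183.6]
```

```bash
python3 -m pendant '[[[0,0,-0.012,0,0,0],[0,0,-0.027,0,0,0],[0,0,-0.039,0,0,0],[0,0,-0.045,0,0,0],[0,0,-0.045,0,0,0]]]'
python3 -m pendant '[[[0.002,0,0,0,0,0],[0.004,-0.001,0,0,0,0],[0.006,-0.001,0,0,0,0],[0.007,-0.001,0,0,0,0],[0.007,-0.001,0,0,0,0]]]'
python3 -m pendant '[[[0.001,0,0,0,0,0],[0.002,0,0,0,0,0],[0.002,0,0,0,0,0]]]'
python3 -m pendant '[[[0.001,0,0,0,0,0],[0.001,0,0,0,0,0],[0.001,0,0,0,0,0]]]'
```

```text
t: 29.02
position: [536.8, 26.8, 138.1]
tcp_rot: [-3.141, -0.0, 1.419]
contact_force: [0.2, 0.4, -0.0]
finger_gap: 0.5
t: 29.65
position: [544.2, 25.7, 138.8]
tcp_rot: [3.141, -0.0, 1.419]
contact_force: [0.4, 0.0, -0.7]
finger_gap: 0.6
t: 30.02
position: [545.9, 25.5, 138.6]
tcp_rot: [-3.141, 0.0, 1.419]
contact_force: [-2.5, 0.2, 1.3]
finger_gap: 0.5
t: 30.4
position: [547.0, 25.6, 138.6]
tcp_rot: [-3.141, 0.0, 1.419]
contact_force: [-0.8, -0.5, -0.9]
finger_gap: 0.4
```

```bash
python3 -m pendant '[[[0.001,0,0,0,0,0],[0.001,0,0,0,0,0],[0.001,0,0,0,0,0]]]'
python3 -m pendant '[[[0.001,0,0,0,0,0],[0.001,0,0,0,0,0],[0.001,0,0,0,0,0]]]'
python3 -m pendant '[[[0.001,-0.001,0,0,0,0],[0.001,-0.001,0,0,0,0],[0.001,-0.001,0,0,0,0]]]'
```

```text
t: 30.78
position: [547.3, 25.6, 138.6]
tcp_rot: [-3.14, 0.001, 1.419]
contact_force: [-4.7, -2.2, 3.0]
finger_gap: 0.4
t: 31.15
position: [547.5, 25.7, 138.5]
tcp_rot: [-3.138, 0.002, 1.419]
contact_force: [-7.1, -0.9, 6.4]
finger_gap: 0.4
t: 31.52
position: [547.6, 25.5, 138.5]
tcp_rot: [-3.136, 0.001, 1.42]
contact_force: [-9.9, 0.8, 7.1]
finger_gap: 0.6
```

```bash
python3 -m pendant '[[[-0.004,0,0,0,0,0],[-0.010,0.001,0,0,0,0],[-0.012,0.001,0.01,0,0,0],[-0.012,0.001,0.035,0,0,0],[-0.012,0.001,0.065,0,0,0],[-0.02,0.02,0.09,0,0,0],[-0.035,0.05,0.11,0,0,0],[-0.05,0.09,0.12,0,0,0]]]'
python3 -m pendant '[[[-0.015,0.04,0,0,0,0],[-0.03,0.08,0,0,0,0],[-0.045,0.12,0,0,0,0],[-0.058,0.155,0,0,0,0],[-0.068,0.18,0,0,0,0],[-0.075,0.195,0,0,0,0],[-0.075,0.2,0,0,0,0],[-0.075,0.2,0,0,0,0]]]'
python3 - <<'E'
from h import *
t=grab_frame("top")[:,:,::-1];s=grab_frame("scene")[:,:,::-1]
cv2.imwrite("pics/top8.png",t);cv2.imwrite("pics/scene8.png",s)
cv2.imwrite("pics/c8.png",np.hstack([crop(t,290,115,75,75,6),crop(s,270,160,85,113,4)[:450]]))
E
```

```text
t: 32.52
position: [500.6, 115.0, 260.6]
tcp_rot: [3.138, -0.001, 1.417]
contact_force: [0.2, 0.5, -0.1]
finger_gap: 0.6
t: 33.52
position: [425.7, 314.1, 258.7]
tcp_rot: [3.141, 0.0, 1.418]
contact_force: [0.3, -0.1, -0.2]
finger_gap: 0.5
```

View pics/c8.png

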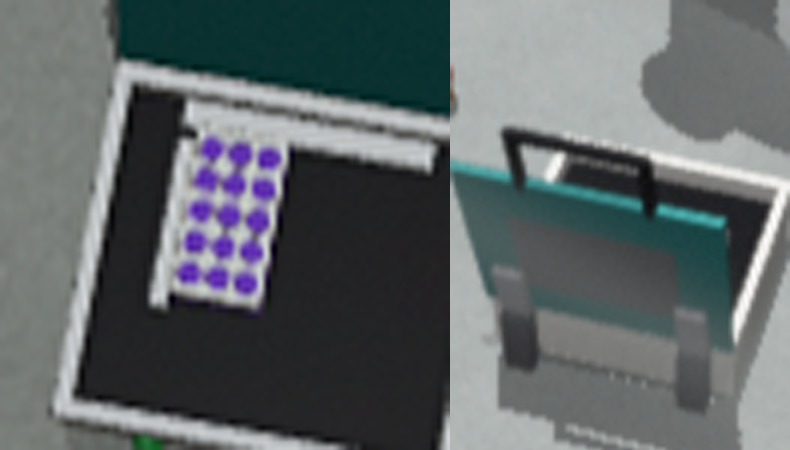

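```bash
python3 - <<'E'
from h import *
from scipy.optimize import least_squares
im=cv2.imread("pics/top8.png"); x0,y0=310,125
b=cv2.resize(im[y0:y0+50,x0:x0+35],None,fx=6,fy=6,interpolation=cv2.INTER_CUBIC)
H=cv2.cvtColor(b,cv2.COLOR_BGR2HSV); m=((H[...,1]>120)&(H[...,0]>115)&(H[...,0]<150)&(H[...,2]>110)).astype(np.uint8)
n,_,st,ce=cv2.connectedComponentsWithStats(m)
P=np.array([unproj("top",((c[0]+.5)/6-.5+x0,(c[1]+.5)/6-.5+y0),63) for c,s in zip(ce[1:],st[1:]) if 60<s[4]<600])
# warmer frame using top-only fit of the same camera
w=(rz(.152)@(P-[571.26,-10.87,0]).T).T[:,:2]; print(len(w),w.round(1).tolist())
c,(ww,hh),a=cv2.minAreaRect(w.astype(np.float32)); print("mean",w.mean(0).round(1),"rect",c,ww,hh,a)
A=w[np.argsort(w[:,1])]
for i in range(0,15,5):
    g=A[i:i+5]; print("row slope",np.polyfit(g[:,0],g[:,1],1)[0].round(3))
# cover angle from scene: top edge corners of the open cover (crop k=4,x0=270,y0=160, col offset 450)
S=lambda x,y:np.array([(x-450+.5)/4-.5+270,(y+.5)/4-.5+160])
ob=[((170,0,95),S(722,228)),((220,4,-45),S(507,133)),((220,4,45),S(650,164))]
for q in (1.6,1.65,1.7,1.75,1.8):
    e=[proj("scene",rz(-.152)@[85-r*np.cos(q)+h*np.sin(q),y,65.5+r*np.sin(q)+h*np.cos(q)]+[571,-9,0])[0]-o for (r,h,y),o in ob]
    print(q,np.round(e,1).tolist())
E
```

```text
15 [[52.4, 44.6], [52.2, 31.0], [52.4, 17.5], [37.6, 44.7], [37.6, 31.3], [37.5, 17.4], [22.5, 44.7], [22.3, 31.3], [22.3, 17.4], [7.4, 44.8], [7.2, 31.1], [7.4, 17.9], [-7.7, 44.9], [-7.7, 31.5], [-7.9, 18.0]]
mean [22.4 31.2] rect (22.303937911987305, 31.106632232666016) 27.33612823486328 60.294803619384766 89.71143341064453
row slope -0.01
row slope -0.006
row slope -0.005
1.6 [[3.7, -10.6], [4.7, -9.6], [2.4, -10.7]]
1.65 [[2.9, -8.2], [3.3, -6.6], [1.1, -7.5]]
1.7 [[2.0, -5.6], [1.8, -3.3], [-0.2, -4.2]]
1.75 [[1.1, -3.0], [0.4, 0.1], [-1.4, -0.7]]
1.8 [[0.2, -0.2], [-1.0, 3.6], [-2.7, 3.0]]
```

The checks agree: the plate is at warmer (22.4, 31.2) against a seat of (22, 30), yaw error is about 0.007 rad, and the cover fits 1.75 rad. The robot is clear of everything, so I'm handing in.

```bash
python3 -c "
from cell import arm; print(arm.hand_in())"
```

```text
the job is handed in; nothing more can be done
None
```

I swung the cover open by its bar onto the stop. Then I laid the violet plate on the deck and pushed it gently into the corner against both stop bars (about 10 N at the back bar, 6 N at the side bar). The arm was backed well clear, and I handed the job in at about 34 s of the 72 s allowed; no verdict is reported.

**Last checks**
- **Cover:** the bar in the scene picture fits 1.75 rad, its stop angle. One cover corner fits a little higher, about 1.8 rad.
- **Plate:** seen from the top camera, it lies at warmer (22.4, 31.2) mm against the seat at (22, 30), turned about 0.007 rad. The 1.2 mm in y would put it inside the side bar, so I take it as camera error.
- **Other things:** no contact with them showed in the force readings or the pictures I viewed. I did not measure their positions again.

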